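# Shake the spent batteries out of the tin

## Robot

A 6-joint arm with a two-finger parallel gripper is mounted at the origin on the work surface. World frame = base frame: x ahead of the robot, y to its left, z up, the work surface at z = 0. Lengths are in m, angles in degrees, forces in N, time in s.
With the tool pointing down it reaches from about 0.375 to 0.9 m from the base axis. Payload 3.1 kg.
Tool frame: the origin (TCP) lies on the centre line of the jaws, within the pads' length; the fingertips stand 17 mm ahead of it and the grasp point (between the pads) lies 2 mm behind it; z points along the fingers, y is the line along which they close (so a half turn about z gives the same grasp; the last joint's range is limited). The gripper opens to 87 mm and grips with 3 to 60 N. Pads are 19 mm wide; open, the fingers measure 117 mm over their backs; the gripper's body (75 mm by 190 mm) begins 51 mm behind the grasp point.
Start: joints at [63.971, 30.224, 82.088, -0, 67.689, -10.227], TCP at [0.17, 0.601, 0.24] pointing down, gripper open.
Joint ranges: [-176.69, 176.69], [-43.24, 126.21], [12.49, 139.97], [-82, 262], [0, 151.66], [-163.58, 163.58]. Speed limits (degrees/s): [159.86, 159.86, 180, 180, 180, 180].

## Interface

Orientations are given as a 3x3 rotation matrix whose columns are the frame's x, y, z axes.
In Python, from rig import bot, imaging, finder gives the robot as it stands. The module is installed in compiled form; this text tells all that it offers.
- The arm moves only by the tool play_rows, never from a script. Its argument "motion" is a list that holds one entry, the list of rows, each a list of 6 numbers: the shift along the tool's x, y, z in m, then the turn, a rotation vector about the tool's x, y, z in degrees. In form: [[[dx, dy, dz, wx, wy, wz], ...]]. A call has 1 to 8 rows; each row is the pose to reach, as a shift and turn from the pose commanded when the call began, along the tool's axes at that moment; what a row does not reach only later rows make up. A row lasts 1/12 s, in which the tool goes at most 41.7 mm and 7.16 degrees, less where a joint would pass 70% of its speed; a pose out of reach is approached as far as the arm can. A call with a gripper value outside its range is refused whole. "fingers" is the finger opening in m, from 0 to 0.087, set as the call begins (left out, the last holds). The fingers move at their own pace and stop on an object; the grip force is fixed at half the most. Time passes only in rows, so rows that repeat a pose let the fingers close. It gives the time, the measured TCP pose, the force, the opening and the grip force at its end, in the units of the state.
- bot.read_state(): the state, without advancing time (a new reading comes with each control period).
- imaging.capture(name): name is "side" or "top"; returns a dict with "frame" (384x512x3 uint8, red, green, blue), "camera_matrix" (3x3 intrinsics, pixels), "R" (3x3) and "t" (3): a world point X has camera coordinates R X + t. Camera axes: x right, y down, z forward; pixel columns grow to the right and rows downward; lengths in m; the calibration is good to about 2 mm. A picture is of the moment at which its call begins. There is no depth.
- bot.hand_in(): hands the job in; it is judged then, once.
Trained networks look in the newest picture that a camera, given by its name, has taken for a name from the list of things; names that differ only in an ending like _2 or _b are one class to them, and where a whole thing is asked for, a point or a joint stands for the part that bears it (a point fixed in the world has none). Each returns a list of dicts, best first, with "confidence" (0 to 1); they miss things now and then, are a little off and sometimes report something else, mostly with a low value. They report only what shows in the picture. A call takes as long as a camera call. They do not tell look-alikes from the thing itself.
- finder.recognise(camera, name): "at" ([x, y, z] in m, in world coordinates, good to about 4 mm: the middle of the surface that is visible of it).
- finder.outline_of(camera, name): "pixels" (384x512 bool, what is visible of it).
The state is a dict: "time_s": time; "joint_positions": joint angles; "qvel": joint speeds; "tau": joint torques, N m; "position": TCP position; "tcp_rot": TCP orientation; "force": force on the tool from outside, world axes, zero at the start; "moment": the same for the moment, N m; "opening": opening from 0.0 (shut) to 1.0 (fully open); "grasp_force": force on a finger pad.
Only numpy, scipy, OpenCV 4.12 (cv2) and the standard library are available. Lean on these libraries where they do the work, as an engineer would, in place of code of your own. Each camera call takes 0.05 s, during which the arm holds its last target. There are 200 camera calls.

## Task

Empty the tin of spent batteries into the tilt-out bin, into whichever of its two compartments already holds a battery and not the one with the bottle cap: upturn the tin over it and shake until it gets no lighter, because the last battery tends to stay caught behind the slot's edge. Let no battery fall outside the bin, then lay the empty tin flat on its side in the middle of the cork mat and let go. Leave the green bottle, the lunch box and the dish where they are.

Things in the scene. Friction and masses are not known exactly. Their poses are not given: they have to be found in the camera images.
- bin: Glossy white tilt-out bin fixed on the worktop, 340 mm wide (y). Origin at its underside; the tub leans open to its -x (robot side); x points to the cabinet (x 30 to 156 mm, 190 mm high), y left, z up. Mouth: the front panel's top edge (x -113, z 178) to the tub's back edge (x 15, z 187). A wall at y = 0, z 151 in front to 198 at the back, halves it; inner floor at z 30.
- left_mouth (a point): centre of the mouth of the bin's left (+y of bin) compartment, which is 144 mm wide in y, 175 mm above the worktop
- right_mouth (a point): centre of the mouth of the bin's right (-y of bin) compartment, 144 mm wide, 175 mm above the worktop
- mat: thin cork mat, 200 x 150 x 4 mm, fixed on the worktop; origin at the centre of its underside; its long side is its x axis
- tin: Closed aluminium battery tin lying on its side on the mat, 110 mm long (its x), 60 wide (y), 66 high (z, up as it lies), walls 3 mm, 0.1 to 0.2 kg empty. Origin at the centre of the side it lies on. The only opening is a slot in its -x end, which faces roughly to the robot; the other end is closed. Placed lengthwise on the mat, off its middle by up to 25 mm.
- tin_centre (a point): middle of the tin, 33 mm above its origin; same axes as tin
- tin_slot (a point): Centre of the slot (54 x 22 mm, y by z) in the tin's -x end face; axes as tin. Inside, hems along its long edges stand 2 mm inward, so with the slot down a battery can lie caught in the 17 mm groove between a hem and the tin's +z or -z wall. Brisk moves to and fro, or rocking, along the tin's z make it hop over the hem into the slot and out.
- battery1: spent AA battery inside the tin at the start, a cylinder 14.5 mm in diameter and 50 mm long, 23 g; origin at its centre, axis along its y, which lies across the tin (along tin y)
- battery2: second such battery inside the tin
- battery3: third such battery inside the tin
- old_battery: an equal AA battery lying on the floor of one compartment of the bin: it marks the compartment for batteries; origin at its centre
- bottle_cap: blue plastic bottle cap, 30 mm in diameter, 14 mm high, on the floor of the other compartment; origin at its underside
- green_bottle: bystander: green glass bottle standing on the worktop, 64 mm in diameter, 215 mm high; origin at its underside
- lunch_box: bystander: clear plastic lunch box without lid, 140 x 180 x 60 mm; origin at its underside
- dish: bystander: small white ceramic dish, 100 mm in diameter, 28 mm high; origin at its underside
Mind the look-alikes: they are no part of the job. Of the things like the mat, leave any that is white; of the rest the smaller one is meant.

How it is judged (in metres and radians):
On the way, in this order (a step that is already met when the one before it is completed fails the run):
1. the tin is held upturned over the bin, slot end down, its long axis within 50 degrees of vertical (angle between tin's own x axis and vertical below 0.87 rad and height (world z) of tin_centre above 0.16 m and x of tin_centre in the frame of bin between -0.2 and 0.12 m and y of tin_centre in the frame of bin between -0.2 and 0.2 m), for 0.2 s.
2. all three batteries lie in the compartment that holds the old battery ((((x of old_battery in the frame of bin between -0.13 and 0.12 m and y of old_battery in the frame of bin between 0.004 and 0.16 m and z of old_battery in the frame of bin between 0.025 and 0.13 m) and (x of battery1 in the frame of bin between -0.13 and 0.12 m and y of battery1 in the frame of bin between 0.004 and 0.16 m and z of battery1 in the frame of bin between 0.025 and 0.13 m) and (x of battery2 in the frame of bin between -0.13 and 0.12 m and y of battery2 in the frame of bin between 0.004 and 0.16 m and z of battery2 in the frame of bin between 0.025 and 0.13 m) and (x of battery3 in the frame of bin between -0.13 and 0.12 m and y of battery3 in the frame of bin between 0.004 and 0.16 m and z of battery3 in the frame of bin between 0.025 and 0.13 m) and (x of bottle_cap in the frame of bin between -0.13 and 0.12 m and y of bottle_cap in the frame of bin between -0.16 and -0.004 m and z of bottle_cap in the frame of bin between 0.025 and 0.13 m)) or ((x of old_battery in the frame of bin between -0.13 and 0.12 m and y of old_battery in the frame of bin between -0.16 and -0.004 m and z of old_battery in the frame of bin between 0.025 and 0.13 m) and (x of battery1 in the frame of bin between -0.13 and 0.12 m and y of battery1 in the frame of bin between -0.16 and -0.004 m and z of battery1 in the frame of bin between 0.025 and 0.13 m) and (x of battery2 in the frame of bin between -0.13 and 0.12 m and y of battery2 in the frame of bin between -0.16 and -0.004 m and z of battery2 in the frame of bin between 0.025 and 0.13 m) and (x of battery3 in the frame of bin between -0.13 and 0.12 m and y of battery3 in the frame of bin between -0.16 and -0.004 m and z of battery3 in the frame of bin between 0.025 and 0.13 m) and (x of bottle_cap in the frame of bin between -0.13 and 0.12 m and y of bottle_cap in the frame of bin between 0.004 and 0.16 m and z of bottle_cap in the frame of bin between 0.025 and 0.13 m)))), for 0.3 s.
At the end, for the whole second after the job is handed in: All three batteries are in the compartment of the bin that holds the old battery, the bottle cap is alone in the other; the tin lies level on one of its long sides (within 5 degrees) on the mat, its middle within 45 mm of the mat's, at rest ((((x of old_battery in the frame of bin between -0.13 and 0.12 m and y of old_battery in the frame of bin between 0.004 and 0.16 m and z of old_battery in the frame of bin between 0.025 and 0.13 m) and (x of battery1 in the frame of bin between -0.13 and 0.12 m and y of battery1 in the frame of bin between 0.004 and 0.16 m and z of battery1 in the frame of bin between 0.025 and 0.13 m) and (x of battery2 in the frame of bin between -0.13 and 0.12 m and y of battery2 in the frame of bin between 0.004 and 0.16 m and z of battery2 in the frame of bin between 0.025 and 0.13 m) and (x of battery3 in the frame of bin between -0.13 and 0.12 m and y of battery3 in the frame of bin between 0.004 and 0.16 m and z of battery3 in the frame of bin between 0.025 and 0.13 m) and (x of bottle_cap in the frame of bin between -0.13 and 0.12 m and y of bottle_cap in the frame of bin between -0.16 and -0.004 m and z of bottle_cap in the frame of bin between 0.025 and 0.13 m)) or ((x of old_battery in the frame of bin between -0.13 and 0.12 m and y of old_battery in the frame of bin between -0.16 and -0.004 m and z of old_battery in the frame of bin between 0.025 and 0.13 m) and (x of battery1 in the frame of bin between -0.13 and 0.12 m and y of battery1 in the frame of bin between -0.16 and -0.004 m and z of battery1 in the frame of bin between 0.025 and 0.13 m) and (x of battery2 in the frame of bin between -0.13 and 0.12 m and y of battery2 in the frame of bin between -0.16 and -0.004 m and z of battery2 in the frame of bin between 0.025 and 0.13 m) and (x of battery3 in the frame of bin between -0.13 and 0.12 m and y of battery3 in the frame of bin between -0.16 and -0.004 m and z of battery3 in the frame of bin between 0.025 and 0.13 m) and (x of bottle_cap in the frame of bin between -0.13 and 0.12 m and y of bottle_cap in the frame of bin between 0.004 and 0.16 m and z of bottle_cap in the frame of bin between 0.025 and 0.13 m))) and angle between tin's own x axis and vertical between 1.47 and 1.67 rad and height (world z) of tin_centre between 0.028 and 0.044 m and horizontal distance between tin_centre and mat below 0.045 m and linear speed of tin below 0.02 m/s); the robot touches nothing.
It fails at once if a battery falls outside the bin ((height (world z) of battery1 below 0.027 m and distance between battery1 and tin_centre above 0.09 m) or (height (world z) of battery2 below 0.027 m and distance between battery2 and tin_centre above 0.09 m) or (height (world z) of battery3 below 0.027 m and distance between battery3 and tin_centre above 0.09 m)).
It fails at once if the green bottle, lunch box or dish is moved by more than 30 mm (distance of any of green_bottle, lunch_box, dish from where it was at the start of the episode above 0.03 m).
It also fails if it takes over 72 s, if anything falls off the work surface, if the arm or the gripper's body presses on something with over 40 N, if the wrist force passes 120 N, or if a joint passes its speed limit or range.

## Working session

There is one attempt and no reset: what is moved stays moved. The work goes in short steps, Python scripts to look and compute and a tool call to move; the robot and the scene stay as the last step left them, time stands still between calls to the robot, and variables do not carry over. Pictures are saved under pics/ and viewed, at most 10 in all, crops included, and the job is handed in when it is done.

Besides the shell and the picture viewer there is one more tool, called after "Request:" by a JSON object that holds its "name" and its "arguments", one argument or row to a line. play_rows: Moves the arm, as the interface text tells. Its arguments: {"type":"object","properties":{"motion":{"type":"array"},"fingers":{"type":"number"}},"required":["motion"]}

```bash
mkdir -p pics
cat > h.py <<'E'
import numpy as np, cv2
from rig import bot, imaging, finder
def cap(n,f=None):
    c=imaging.capture(n)
    if f: cv2.imwrite('pics/'+f,c['frame'][:,:,::-1])
    return c
def proj(c,X):
    p=c['camera_matrix']@(c['R']@np.array(X,float)+c['t']); return p[:2]/p[2]
def ray(c,uv):
    d=c['R'].T@np.linalg.inv(c['camera_matrix'])@np.array([uv[0],uv[1],1.]); o=-c['R'].T@c['t']; return o,d/np.linalg.norm(d)
def atz(c,uv,z):
    o,d=ray(c,uv); return o+d*(z-o[2])/d[2]
def tri(c1,p1,c2,p2):
    o1,d1=ray(c1,p1);o2,d2=ray(c2,p2)
    s=np.linalg.lstsq(np.c_[d1,-d2],o2-o1,rcond=None)[0]
    a,b=o1+s[0]*d1,o2+s[1]*d2
    return (a+b)/2,np.linalg.norm(a-b)
E
python3 - <<'E'
from h import *
np.set_printoptions(precision=3,suppress=True)
a=cap('side','s0.png');b=cap('top','t0.png')
for n,c in (('side',a),('top',b)):
    print(n,-c['R'].T@c['t'],c['R'][2])
    for k in ['bin','mat','tin','tin_slot','old_battery','bottle_cap','green_bottle','lunch_box','dish']:
        for r in finder.recognise(n,k): print(k,round(r['confidence'],2),np.array(r['at']),proj(c,r['at']).round())
E
```

```text
side [0.318 0.754 0.634] [ 0.174 -0.844 -0.507]
bin 0.59 [0.601 0.311 0.138] [159. 282.]
mat 0.88 [ 0.218 -0.273  0.004] [351. 198.]
mat 0.72 [ 0.436 -0.522  0.008] [293. 158.]
mat 0.69 [ 0.451 -0.222  0.005] [278. 199.]
tin 0.85 [ 0.478 -0.231  0.056] [270. 183.]
tin_slot 0.83 [ 0.473 -0.226  0.054] [272. 185.]
bottle_cap 0.5 [ 0.744 -0.301  0.025] [200. 175.]
green_bottle 0.81 [ 0.728 -0.029  0.176] [167. 174.]
lunch_box 0.66 [ 0.745 -0.304  0.026] [200. 174.]
dish 0.85 [ 0.389 -0.025  0.013] [290. 237.]
top [ 0.312 -0.087  1.192] [ 0.147 -0.021 -0.989]
bin 0.86 [0.615 0.211 0.162] [132. 138.]
mat 0.92 [ 0.472 -0.262  0.005] [304. 201.]
mat 0.77 [ 0.214 -0.287  0.01 ] [315. 289.]
mat 0.72 [ 0.434 -0.536  0.008] [397. 213.]
tin 0.84 [ 0.475 -0.251  0.068] [304. 196.]
tin 0.17 [ 0.479 -0.261  0.004] [304. 198.]
tin_slot 0.66 [ 0.474 -0.254  0.068] [305. 197.]
tin_slot 0.25 [0.616 0.213 0.159] [132. 138.]
old_battery 0.49 [0.572 0.113 0.041] [177. 165.]
bottle_cap 0.56 [0.54  0.291 0.029] [116. 176.]
green_bottle 0.63 [ 0.717 -0.046  0.13 ] [231. 106.]
lunch_box 0.97 [ 0.742 -0.232  0.002] [293. 114.]
lunch_box 0.74 [ 0.717 -0.038  0.133] [228. 106.]
dish 0.67 [ 0.395 -0.016  0.018] [221. 226.]
dish 0.42 [ 0.476 -0.26   0.006] [304. 199.]
```

View pics/s0.png

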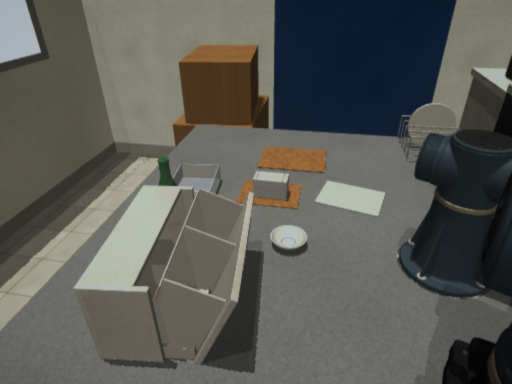

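View pics/t0.png

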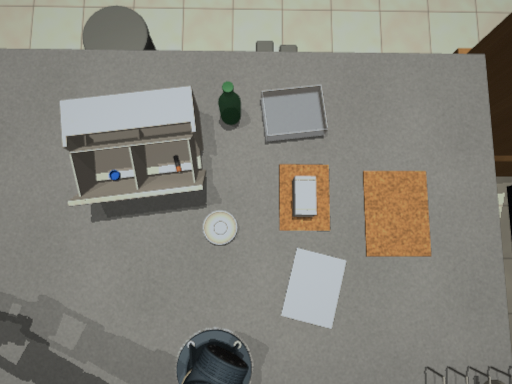

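Top view: the tin lies at (305,197) on the small cork mat (304,199). The mat look-alikes are a larger cork mat at (397,213) and a white sheet at (315,289), so the small cork mat it is. The battery shows in the right (-y) compartment at (178,163) and the blue cap in the left one at (115,175). The bottle is at (230,106), the lunch box at (294,114) and the dish at (220,228).

Run:
```python
from h import *
np.set_printoptions(precision=3,suppress=True)
a=cap('side');b=cap('top')
def z(c,x0,y0,x1,y1,k): return cv2.resize(c['frame'][y0:y1,x0:x1,::-1],None,fx=k,fy=k,interpolation=cv2.INTER_CUBIC)
P=np.zeros((600,800,3),np.uint8)
for im,x,y in ((z(b,274,158,334,238,5),0,0),(z(a,232,165,307,213,5),310,0),(z(b,57,85,212,210,2),310,250)):
    P[y:y+im.shape[0],x:x+im.shape[1]]=im[:600-y,:800-x]
cv2.imwrite('pics/crop.png',P)
for n,c in (('top',b),('side',a)):
    for k,zz in (('tin',0.07),('mat',0.004)):
        for o in finder.outline_of(n,k)[:3]:
            m=o['pixels'].astype(np.uint8); cs=max(cv2.findContours(m,0,2)[0],key=cv2.contourArea)
            q=np.array([atz(c,p[0],zz)[:2] for p in cs],np.float32)
            r=cv2.minAreaRect(q); print(n,k,round(o['confidence'],2),r,'px',cv2.boundingRect(cs),m.sum())
s=bot.read_state(); print(s['joint_positions'],s['position'],s['tcp_rot'],s['force'],s['opening'])
```

```text
top tin 0.95 ((0.4766334891319275, -0.25262904167175293), (0.07028580456972122, 0.11513128131628036), 88.67378234863281) px (292, 176, 26, 41) 945
top tin 0.73 ((0.6218685507774353, 0.23467016220092773), (0.3155739903450012, 0.3954167664051056), 7.358936786651611) px (60, 86, 146, 121) 14104
top mat 0.75 ((0.48281213641166687, -0.2618201971054077), (0.1958368867635727, 0.1488061100244522), 0.42229923605918884) px (279, 165, 51, 66) 2188
top mat 0.73 ((0.43633925914764404, -0.5358531475067139), (0.19249306619167328, 0.25464189052581787), 89.98456573486328) px (363, 171, 69, 86) 5478
top mat 0.7 ((0.21920834481716156, -0.28415757417678833), (0.1498774290084839, 0.19941896200180054), 75.68045806884766) px (282, 248, 65, 81) 3605
side tin 0.91 ((0.4743756949901581, -0.19958871603012085), (0.11121650040149689, 0.1637101173400879), 7.052920818328857) px (253, 172, 36, 28) 852
side mat 0.93 ((0.4383782744407654, -0.5358762145042419), (0.2069723904132843, 0.26273590326309204), 88.85472869873047) px (258, 145, 69, 28) 1436
side mat 0.9 ((0.45992714166641235, -0.2520679235458374), (0.1520533710718155, 0.14629758894443512), 4.518389701843262) px (253, 184, 48, 24) 721
side mat 0.81 ((0.2219253033399582, -0.28034651279449463), (0.15650904178619385, 0.2047242820262909), 76.6298828125) px (315, 181, 71, 35) 1543
[ 63.97   30.224  82.087  -0.002  67.689 -10.228] [0.17  0.601 0.24 ] [[-0.962  0.272  0.   ]
 [ 0.272  0.962 -0.   ]
 [-0.    -0.    -1.   ]] [ 0.244  0.839 -0.517] 0.9991559093049639
```

View pics/crop.png

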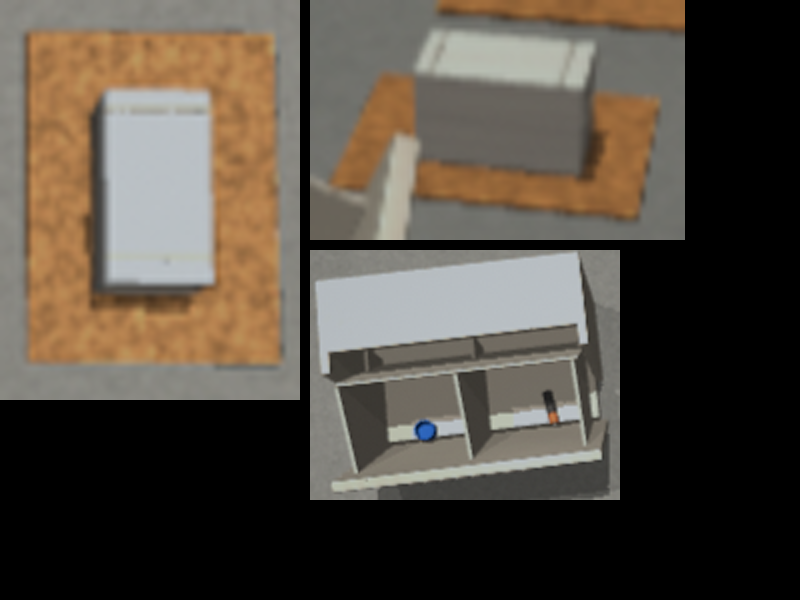

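The crop shows the tin on the small cork mat, the battery in the right compartment, and clear corners for the tin's top face and the bin cabinet. Next I triangulate the tin corners and fit the bin pose.

Run:
```python
from h import *
from scipy.optimize import least_squares
np.set_printoptions(precision=3,suppress=True)
a=cap('side');b=cap('top')
T=[(294.6,176),(316,176),(316.6,214.8),(295,214.8)]
S=[(253.2,180),(256.4,171),(289,173.2),(287.4,182.6)]
C=[]
for t,s in zip(T,S):
    X,e=tri(b,t,a,s); C.append(X); print(X,e)
C=np.array(C); print('tin top mid',C.mean(0)); x=(C[0]+C[1]-C[2]-C[3]); print('yaw',np.degrees(np.arctan2(x[1],x[0])),np.linalg.norm(x)/2,np.linalg.norm(C[0]+C[3]-C[1]-C[2])/2)
q=np.array([atz(b,t,C[:,2].mean()) for t in T]);print('top at z',q,q.mean(0))
px=lambda u,v:(57+(u-310)/2,85+(v-250)/2)
B=[((.156,.17,.19),(316,282)),((.156,-.17,.19),(578,253)),((.03,-.17,.19),(587,343)),((.03,.17,.19),(325,373)),((.015,0,.198),(457,373)),((-.113,0,.151),(470,460)),((-.113,.17,.178),(332,487)),((-.113,-.17,.178),(603,455))]
def w(p,X): c,s=np.cos(p[2]),np.sin(p[2]); return np.array([p[0]+c*X[0]-s*X[1],p[1]+s*X[0]+c*X[1],X[2]])
f=lambda p:np.concatenate([proj(b,w(p,X))-px(*u) for X,u in B])
r=least_squares(f,[.62,.2,0],loss='soft_l1');print('bin',r.x[:2],np.degrees(r.x[2]),f(r.x).reshape(-1,2))
p=r.x
print('right mouth',w(p,(-.049,-.076,.175)),'left',w(p,(-.049,.076,.175)), 'side px of front panel ends',proj(a,w(p,(-.113,-.17,.178))),proj(a,w(p,(.156,.17,.19))),'batt',w(p,(-.05,-.08,.04)))
```

```text
[ 0.534 -0.226  0.066] 0.0006821523058685243
[ 0.535 -0.287  0.066] 0.0009334230282437257
[ 0.425 -0.286  0.069] 0.002252772236969535
[ 0.423 -0.225  0.068] 4.7866208769985436e-05
tin top mid [ 0.479 -0.256  0.067]
yaw -0.5461595018756508 0.11068418241276896 0.060765072767286835
top at z [[ 0.534 -0.226  0.067]
 [ 0.534 -0.287  0.067]
 [ 0.424 -0.286  0.067]
 [ 0.423 -0.225  0.067]] [ 0.479 -0.256  0.067]
bin [0.573 0.204] 7.135056877610765 [[-0.215 -0.946]
 [ 0.698 -0.89 ]
 [ 1.228  0.506]
 [-1.949  0.813]
 [-0.842 -2.06 ]
 [ 1.771  7.011]
 [-0.084  0.124]
 [-0.35  -0.045]]
right mouth [0.533 0.122 0.175] left [0.515 0.273 0.175] side px of front panel ends [252.51  190.956] [ 74.559 286.268] batt [0.533 0.118 0.04 ]
```

Request:
{"name": "play_rows", "arguments": {
  "motion": [
    [[-0.19,-0.21,-0.06,10,15,0],[-0.19,-0.21,-0.06,10,15,0],[-0.19,-0.21,-0.06,10,15,0],[-0.19,-0.21,-0.06,10,15,0],[-0.19,-0.21,-0.06,10,15,0],[-0.19,-0.21,-0.06,10,15,0],[-0.19,-0.21,-0.06,10,15,0],[-0.19,-0.21,-0.06,10,15,0]]
  ],
  "fingers": 0.087
}}

```text
time_s: 2.07
position: [0.2992, 0.3432, 0.3009]
tcp_rot: [[-0.923, 0.253, -0.291], [0.291, 0.952, -0.095], [0.253, -0.173, -0.952]]
force: [-0.6, -0.1, -0.6]
opening: 1.002
grasp_force: 0.0
```

```bash
cat >> h.py <<'E'
import json
def log():
    s=bot.read_state(); open('log.jsonl','a').write(json.dumps([list(map(float,s['joint_positions'])),list(map(float,s['position'])),np.array(s['tcp_rot']).tolist()])+'\n'); return s
from scipy.spatial.transform import Rotation as Ro
def rel(p,R,s=None):
    s=s or bot.read_state(); R0=np.array(s['tcp_rot'])
    return R0.T@(np.array(p)-s['position']), np.degrees(Ro.from_matrix(R0.T@np.array(R)).as_rotvec())
E
python3 -c "
from h import *
s=log();print(s['time_s'],s['joint_positions'],s['position'],s['tcp_rot'])"
```

```text
2.0667 [ 32.02977411  19.90960921  91.91355513   4.24221643  85.54496316
 -42.78585696] [0.2991651  0.34318059 0.30094239] [[-0.92268141  0.25256843 -0.29132148]
 [ 0.29068722  0.95206469 -0.09525634]
 [ 0.25329815 -0.17257469 -0.9518708 ]]
```

Request:
{"name": "play_rows", "arguments": {
  "motion": [
    [[-0.17,-0.26,-0.023,-15,15,0],[-0.17,-0.26,-0.023,-15,15,0],[-0.17,-0.26,-0.023,-15,15,0],[-0.17,-0.26,-0.023,-15,15,0],[-0.17,-0.26,-0.023,-15,15,0],[-0.17,-0.26,-0.023,-15,15,0],[-0.17,-0.26,-0.023,-15,15,0],[-0.17,-0.26,-0.023,-15,15,0]]
  ]
}}

```text
time_s: 2.73
position: [0.3977, 0.0494, 0.3223]
tcp_rot: [[-0.826, 0.348, -0.445], [0.271, 0.935, 0.228], [0.495, 0.067, -0.866]]
force: [0.2, 0.2, 0.1]
opening: 0.998
grasp_force: 0.0
```

```bash
cat > fit.py <<'E'
from h import *
from scipy.optimize import least_squares
rz=lambda q:Ro.from_euler('z',q,degrees=True).as_matrix()
ry=lambda q:Ro.from_euler('y',q,degrees=True).as_matrix()
# p: d1,a1,off,L2,e,L4,L6
def fk(q,p,s=(1,1)):
    d1,a1,off,L2,e,L4,L6=p
    R=rz(q[0]); x=R@[a1,off,d1]
    R=R@ry(q[1]); x=x+R@[0,0,L2]
    R=R@ry(q[2]); x=x+R@[e,0,L4]
    R=R@rz(s[0]*q[3])@ry(q[4])@rz(s[1]*q[5]+90)
    return x+R@[0,0,L6],R
E
python3 - <<'E'
from fit import *
np.set_printoptions(precision=4,suppress=True)
open('log.jsonl','a').write(json.dumps([[63.97,30.224,82.087,-0.002,67.689,-10.228],[.17,.601,.24],[[-.9624,.2718,0],[.2718,.9624,0],[0,0,-1]]])+'\n')
s=log();print(s['time_s'],s['joint_positions'],s['position'])
D=[json.loads(l) for l in open('log.jsonl')]
for sg in ((1,1),(1,-1),(-1,1),(-1,-1)):
    f=lambda p:np.concatenate([fk(q,p,sg)[0]-x for q,x,R in D])
    r=least_squares(f,[.3,0,.1,.4,0,.4,.2])
    print(sg,r.x,abs(f(r.x)).max(),[np.degrees(Ro.from_matrix(fk(q,r.x,sg)[1].T@np.array(R)).magnitude()).round(2) for q,x,R in D])
E
```

```text
2.7333 [-13.949   19.5496  93.0863   6.5778  96.6278 -85.5281] [0.3977 0.0494 0.3223]
(1, 1) [ 0.2668 -0.0027  0.1109  0.5823  0.0993  0.3912  0.2896] 8.351725107830221e-05 [np.float64(0.0), np.float64(0.03), np.float64(0.0)]
(1, -1) [ 0.2668 -0.0027  0.1109  0.5823  0.0993  0.3912  0.2896] 8.351736409695221e-05 [np.float64(85.57), np.float64(20.49), np.float64(171.06)]
(-1, 1) [ 3.3502  1.7911  0.1258  1.3542  4.7324 -0.0751 -0.0522] 0.017106944357354548 [np.float64(8.48), np.float64(0.03), np.float64(13.16)]
(-1, -1) [ 3.3502  1.7911  0.1258  1.3542  4.7324 -0.0751 -0.0522] 0.017106947900023484 [np.float64(85.25), np.float64(20.49), np.float64(172.63)]
```

```bash
cat >> fit.py <<'E'
P=np.array([0.2668,-0.0027,0.1109,0.5823,0.0993,0.3912,0.2896])
D=[json.loads(l) for l in open('log.jsonl')]
P=least_squares(lambda p:np.concatenate([fk(q,p)[0]-x for q,x,R in D]),P).x
LO=np.array([-176.69,-43.24,12.49,-82,0,-163.58]);HI=np.array([176.69,126.21,139.97,262,151.66,163.58])
def ik(pos,R,q0):
    def f(q):
        x,A=fk(q,P); return np.r_[(x-pos)*10,Ro.from_matrix(A.T@R).as_rotvec(),1e-6*(q-q0)]
    r=least_squares(f,np.clip(q0,LO+.01,HI-.01),bounds=(LO,HI),x_scale=30)
    return r.x,np.abs(r.fun[:6]).max()
def Rtin(th,b):  # heading th, b = tip: 0 level, 90 slot down
    return rz(th)@ry(-b)
def tool(th,b,al,fl,slot=None,cen=None,g=(0,0.013)):
    # tool pose given tin pose; g: grasp pt relative tin centre (x,z); TCP is 2 mm ahead
    a=np.radians(al); z=np.array([-np.sin(a),0,-np.cos(a)]); y=np.array([0,fl,0.]); T=np.c_[np.cross(y,z),y,z]
    R=Rtin(th,b); c=np.array(cen) if cen is not None else np.array(slot)-R@[-.055,0,0]
    return c+R@(np.array([g[0],0,g[1]])+.002*z),R@T
E
cat > srch.py <<'E'
from fit import *
np.set_printoptions(precision=1,suppress=True)
tin=np.array([.479,-.256,.037]); slot=np.array([.533,.122,.215])
q0=np.array(D[-1][0])
res=[]
for al in (0,25):
  for fl in (1,-1):
    seed=[q0]+[np.array([-40,30,90,0,60,j]) for j in (50,-130)]
    ok=None
    for sd in seed:
        q,e=ik(*tool(0,0,al,fl,cen=tin),sd)
        if e<1e-3: ok=q;break
    print('grasp',al,fl,ok,e)
    if ok is None: continue
    qA,e=ik(*tool(0,0,al,fl,cen=tin+[0,0,.25]),ok); print('  lift',qA,round(e,4))
    for th in range(-120,121,20):
        q=qA; bad=0; js=0; tr=[]; 
        sl0=slot
        for k in range(1,13):
            u=k/12; c=(tin+[0,0,.25])*(1-u)+(slot+Rtin(th,0)@[.055,0,0])*u; qq,e=ik(*tool(th*u,0,al,fl,cen=c),q); bad=max(bad,e); q=qq; tr.append(q)
        fb=None
        for b in range(5,111,5):
            qq,e=ik(*tool(th,b,al,fl,slot=slot),q)
            if e>3e-3 or abs(qq-q).max()>40: fb=b;break
            q=qq;tr.append(q)
        tr=np.array(tr)
        if fb is None or fb>70: print('  th',th,'bad',round(bad,4),'failb',fb,q,'minj5',tr[:,4].min())
E
time python3 srch.py
```

```text
grasp 0 1 [ -39.9   40.5  102.5   -0.    37.  -129.9] 7.517161046849059e-09
  lift [ -39.9   20.1   89.7    0.    70.2 -129.9] 0.0
  th -120 bad 0.0 failb None [ 21.1  67.6  61.6 -71.4 141.5  38.7] minj5 58.31284886785543
  th -100 bad 0.0 failb None [ 26.7  64.2  73.5 -76.1 129.1  46. ] minj5 59.347431513051625
  th -80 bad 0.0 failb 110 [ 31.3  58.6  87.6 -80.7 114.2  55.3] minj5 60.0967904608664
  th -60 bad 0.0 failb 80 [ 30.5  39.3 103.5 -80.4  78.4  51.9] minj5 53.07459906101123
grasp 0 -1 [-39.9  40.5 102.5   0.   37.   50.1] 1.41195862145666e-08
  lift [-39.9  20.1  89.7   0.   70.2  50.1] 0.0
  th 20 bad 0.0 failb 75 [-16.4  29.7 139.1 140.5  61.1 -82.4] minj5 18.673915934704176
  th 40 bad 0.0 failb None [ -34.3   68.3  135.4   96.   114.6 -115.2] minj5 35.87384524200018
  th 60 bad 0.0 failb None [-35.8  60.8 121.4  83.4 109.8 -92.3] minj5 49.92422903157344
  th 80 bad 0.0 failb None [-32.5  58.9 106.4  73.3 115.  -75. ] minj5 59.40606802155147
  th 100 bad 0.0 failb None [-27.1  60.3  91.5  65.8 124.7 -62.7] minj5 60.83331126321811
  th 120 bad 0.0 failb None [-20.6  63.2
[... 718 characters left out ...]

grasp 25 -1 [-32.9  48.3  85.9 -14.3  67.9  65.1] 8.632741206266746e-09
  lift [-32.9  30.9  75.5 -13.3  94.8  58.5] 0.0
  th 20 bad 0.0 failb 95 [-17.7  24.9 139.2 136.   52.9 -77.9] minj5 19.980624457568588
  th 40 bad 0.0 failb None [-37.4  46.9 139.5 103.   86.4 -96.2] minj5 37.909089381666114
  th 60 bad 0.0 failb None [-38.2  43.3 123.6  80.9  87.  -77. ] minj5 52.25783030126761
  th 80 bad 0.0 failb None [-34.2  44.8 107.4  66.1  96.5 -64.7] minj5 61.99378330072772
  th 100 bad 0.0 failb None [-28.3  48.6  91.6  55.8 109.1 -57.9] minj5 63.38227125091108
  th 120 bad 0.0 failb None [-21.5  53.3  76.7  47.5 122.7 -55.5] minj5 54.54783880879653
real	0m34.362s
user	0m34.544s
sys	0m0.117s
```

```bash
cat >> fit.py <<'E'
G=(.010,.010)
def segs(poses):
    for (p0,R0),(p1,R1) in zip(poses[:-1],poses[1:]):
        d=R0.T@(p1-p0); w=np.degrees(Ro.from_matrix(R0.T@R1).as_rotvec())
        print([*d.round(4),*w.round(1)],'rows',round(max(np.linalg.norm(d)/.0417,np.linalg.norm(w)/7.16),1))
def now():
    s=bot.read_state(); return np.array(s['position']),np.array(s['tcp_rot'])
E
python3 - <<'E'
from fit import *
np.set_printoptions(precision=1,suppress=True)
tin=np.array([.479,-.256,.037])
q0=np.array(bot.read_state()['joint_positions'])
q1,e=ik(*tool(0,0,0,-1,cen=tin+[0,0,.13],g=G),np.array([-40,30,90,0,60,50])); print(q1,e)
ps=[now()]+[fk(q0+(q1-q0)*u,P) for u in (.25,.5,.75,1)]
for p in ps: print(p[0].round(3))
segs(ps)
E
```

```text
[-39.2  29.3  96.6  -0.   54.1  50.8] 5.877348756962008e-10
[0.4 0.  0.3]
[ 0.4 -0.   0.3]
[ 0.5 -0.1  0.2]
[ 0.5 -0.2  0.2]
[ 0.5 -0.3  0.2]
[np.float64(-0.0721), np.float64(-0.0511), np.float64(0.0054), np.float64(-4.0), np.float64(-7.1), np.float64(40.1)] rows 5.7
[np.float64(-0.0882), np.float64(-0.0074), np.float64(0.0114), np.float64(-6.7), np.float64(-4.2), np.float64(40.0)] rows 5.7
[np.float64(-0.0794), np.float64(0.0378), np.float64(0.0168), np.float64(-7.7), np.float64(-0.4), np.float64(39.8)] rows 5.7
[np.float64(-0.0492), np.float64(0.0714), np.float64(0.0212), np.float64(-6.9), np.float64(3.3), np.float64(39.5)] rows 5.6
```

Request:
{"name": "play_rows", "arguments": {
  "motion": [
    [[-0.072,-0.051,0.005,-4,-7,40],[-0.072,-0.051,0.005,-4,-7,40],[-0.072,-0.051,0.005,-4,-7,40],[-0.072,-0.051,0.005,-4,-7,40],[-0.072,-0.051,0.005,-4,-7,40],[-0.072,-0.051,0.005,-4,-7,40],[-0.072,-0.051,0.005,-4,-7,40]]
  ]
}}

```text
time_s: 3.32
position: [0.4349, -0.0121, 0.2788]
tcp_rot: [[-0.443, 0.836, -0.323], [0.827, 0.52, 0.212], [0.345, -0.174, -0.922]]
force: [-0.8, 0.8, 0.7]
opening: 1.001
grasp_force: 0.0
```

Request:
{"name": "play_rows", "arguments": {
  "motion": [
    [[-0.088,-0.007,0.011,-7,-4,40],[-0.088,-0.007,0.011,-7,-4,40],[-0.088,-0.007,0.011,-7,-4,40],[-0.088,-0.007,0.011,-7,-4,40],[-0.088,-0.007,0.011,-7,-4,40],[-0.088,-0.007,0.011,-7,-4,40],[-0.088,-0.007,0.011,-7,-4,40]]
  ]
}}

```text
time_s: 3.9
position: [0.4645, -0.0861, 0.2394]
tcp_rot: [[0.191, 0.961, -0.2], [0.973, -0.158, 0.169], [0.131, -0.227, -0.965]]
force: [-0.1, -0.3, 0.2]
opening: 0.998
grasp_force: 0.0
```

Request:
{"name": "play_rows", "arguments": {
  "motion": [
    [[-0.079,0.038,0.017,-8,0,40],[-0.079,0.038,0.017,-8,0,40],[-0.079,0.038,0.017,-8,0,40],[-0.079,0.038,0.017,-8,0,40],[-0.079,0.038,0.017,-8,0,40],[-0.079,0.038,0.017,-8,0,40],[-0.079,0.038,0.017,-8,0,40]]
  ]
}}

```text
time_s: 4.48
position: [0.4825, -0.1661, 0.2038]
tcp_rot: [[0.77, 0.632, -0.085], [0.638, -0.763, 0.102], [0.0, -0.133, -0.991]]
force: [-0.9, 0.6, 0.0]
opening: 1.002
grasp_force: 0.0
```

Request:
{"name": "play_rows", "arguments": {
  "motion": [
    [[-0.049,0.071,0.021,-7,3,40],[-0.049,0.071,0.021,-7,3,40],[-0.049,0.071,0.021,-7,3,40],[-0.049,0.071,0.021,-7,3,40],[-0.049,0.071,0.021,-7,3,40],[-0.049,0.071,0.021,-7,3,40],[-0.049,0.071,0.021,-7,3,40]]
  ]
}}

```text
time_s: 5.07
position: [0.4877, -0.2494, 0.1736]
tcp_rot: [[1.0, -0.007, 0.003], [-0.007, -1.0, 0.007], [0.003, -0.007, -1.0]]
force: [0.4, 0.2, -0.4]
opening: 1.003
grasp_force: 0.0
```

Run:
```python
from fit import *
np.set_printoptions(precision=4,suppress=True)
tin=np.array([.479,-.256,.037])
s=log(); print(s['time_s'],s['joint_positions'],s['position'],np.abs(fk(s['joint_positions'],P)[0]-s['position']).max(),s['force'])
pg=tool(0,0,0,-1,cen=tin+[0,0,.06],g=G); g=tool(0,0,0,-1,cen=tin,g=G)
print(g[0]); segs([now(),pg,g])
```

```text
5.0667 [-39.0072  29.4363  96.9606   0.5316  53.7128  51.0777] [ 0.4877 -0.2494  0.1736] 0.0021680381366433465 [ 0.4388  0.2415 -0.4467]
[ 0.489 -0.256  0.045]
[np.float64(0.0011), np.float64(0.007), np.float64(0.0685), np.float64(-0.4), np.float64(-0.2), np.float64(-0.4)] rows 1.7
[np.float64(0.0), np.float64(0.0), np.float64(0.06), np.float64(0.0), np.float64(0.0), np.float64(0.0)] rows 1.4
```

Request:
{"name": "play_rows", "arguments": {
  "motion": [
    [[0.001,0.007,0.035,-0.4,-0.2,-0.4],[0.001,0.007,0.069,-0.4,-0.2,-0.4],[0.001,0.007,0.085,-0.4,-0.2,-0.4],[0.001,0.007,0.1,-0.4,-0.2,-0.4],[0.001,0.007,0.115,-0.4,-0.2,-0.4],[0.001,0.007,0.128,-0.4,-0.2,-0.4],[0.001,0.007,0.128,-0.4,-0.2,-0.4]]
  ]
}}

```text
time_s: 5.65
position: [0.4885, -0.2553, 0.0433]
tcp_rot: [[1.0, 0.002, -0.003], [0.002, -1.0, 0.003], [-0.003, -0.003, -1.0]]
force: [0.3, 1.4, 0.1]
opening: 0.999
grasp_force: 0.0
```

Request:
{"name": "play_rows", "arguments": {
  "motion": [
    [[0,0,0,0,0,0],[0,0,0,0,0,0],[0,0,0,0,0,0],[0,0,0,0,0,0],[0,0,0,0,0,0],[0,0,0,0,0,0],[0,0,0,0,0,0],[0,0,0,0,0,0]]
  ],
  "fingers": 0.05
}}

```text
time_s: 6.32
position: [0.4896, -0.2561, 0.0465]
tcp_rot: [[1.0, -0.004, 0.001], [-0.004, -1.0, -0.001], [0.001, 0.001, -1.0]]
force: [1.2, 1.5, 6.4]
opening: 0.683
grasp_force: 30.0
```

Run:
```python
from fit import *
np.set_printoptions(precision=4,suppress=True)
s=log(); print(s['time_s'],s['joint_positions'],s['position'],s['force'],s['opening']*.087,s['grasp_force'])
b=cap('top','t1.png')
P2=cv2.resize(b['frame'][140:250,260:350,::-1],None,fx=5,fy=5); cv2.imwrite('pics/t1.png',P2)
# plan: lift with slot-up tilt, carry, tip
tin=np.array([.479,-.256,.037]); TH=97
B=np.array([.573,.204]); Rb=rz(7.1)
def bw(x,y,z): return np.r_[B,0]+Rb@[x,y,z]
q=np.array(s['joint_positions'])
pl=[tool(0,-10,0,-1,cen=tin+[0,0,.10],g=G),tool(0,-10,0,-1,cen=tin+[0,0,.27],g=G)]
c0=tin+[0,0,.27]; c1=bw(-.045,-.045,.30)+rz(TH)@[.055,0,0]
for u in (1/3,2/3,1): pl.append(tool(TH*u,-10,0,-1,cen=c0*(1-u)+c1*u,g=G))
pl.append(tool(TH,-10,0,-1,slot=bw(-.045,-.045,.22),g=G))
for b_ in (10,40,70,90): pl.append(tool(TH,b_,0,-1,slot=bw(-.045,-.055,.21),g=G))
for p in pl:
    q,e=ik(*p,q); print(p[0],q.round(1),round(e,4))
segs([tool(0,0,0,-1,cen=tin,g=G)]+pl)
```

```text
6.3167 [-39.2102  41.5694 100.5252   0.0075  37.8122  50.9951] [ 0.4896 -0.2561  0.0465] [1.2205 1.5007 6.4278] 0.05938523823347201 30.013159119553166
[ 0.4902 -0.256   0.1431] [-36.   35.6  91.1  -6.7  61.6  57.6] 0.0
[ 0.4902 -0.256   0.3131] [-36.   24.1  81.2  -5.9  82.8  55.1] 0.0
[ 0.5046 -0.0952  0.3108] [-18.7  20.3  88.   -7.9  78.2  41. ] 0.0
[0.5159 0.0637 0.3085] [-0.2 20.1 88.6 -9.3 75.8 27.8] 0.0
[0.5258 0.2195 0.3061] [ 16.5  23.4  83.6 -10.2  74.9  12.3] 0.0
[0.5259 0.2187 0.2166] [ 16.4  29.   89.6 -11.   63.5  14.5] 0.0
[0.5275 0.206  0.2292] [ 4.8 26.  93.  11.3 61.9 -7.6] 0.0
[0.5297 0.1882 0.2579] [-11.2  28.4  95.5  39.2  74.9 -35.2] 0.0
[0.5333 0.1585 0.2738] [-22.2  39.2  96.   55.4  94.6 -51.8] 0.0
[0.5361 0.1359 0.275 ] [-25.6  49.2  95.1  62.5 108.4 -58.8] 0.0
[np.float64(0.0012), np.float64(0.0), np.float64(-0.0981), np.float64(0.0), np.float64(-10.0), np.float64(0.0)] rows 2.4
[np.float64(-0.0295), np.float64(0.0), np.float64(-0.1674), np.float64(0.0), np.float64(0.0), np.float64(0.0)] rows 4.1
[np.float64(0.0145), np.float64(-0.1608), np.float64(-0.0002)
[... 224 characters left out ...]
(-0.0577), np.float64(-0.0229), np.float64(-5.6), np.float64(0.0), np.float64(-31.8)] rows 4.5
[np.float64(0.0147), np.float64(-0.0), np.float64(0.0883), np.float64(0.0), np.float64(0.0), np.float64(0.0)] rows 2.1
[np.float64(-0.0148), np.float64(0.0), np.float64(-0.0102), np.float64(0.0), np.float64(20.0), np.float64(0.0)] rows 2.8
[np.float64(-0.0127), np.float64(0.0), np.float64(-0.0314), np.float64(-0.0), np.float64(30.0), np.float64(0.0)] rows 4.2
[np.float64(-0.0127), np.float64(-0.0), np.float64(-0.0314), np.float64(0.0), np.float64(30.0), np.float64(-0.0)] rows 4.2
[np.float64(-0.0067), np.float64(0.0), np.float64(-0.0217), np.float64(0.0), np.float64(20.0), np.float64(0.0)] rows 2.8
```

Request:
{"name": "play_rows", "arguments": {
  "motion": [
    [[0,0,-0.02,0,0,0],[0,0,-0.045,0,-1,0],[0,0,-0.08,0,-4,0],[0,0,-0.12,0,-7,0],[0,0,-0.16,0,-10,0],[0,0,-0.2,0,-10,0],[0,0,-0.24,0,-10,0],[0,0,-0.265,0,-10,0]]
  ]
}}

```text
time_s: 7.03
position: [0.4901, -0.2565, 0.3146]
tcp_rot: [[0.986, -0.003, -0.169], [-0.004, -1.0, -0.004], [-0.169, 0.004, -0.986]]
force: [0.5, -0.9, -1.3]
opening: 0.685
grasp_force: 30.0
```

Request:
{"name": "play_rows", "arguments": {
  "motion": [
    [[0,0,0,0,0,0],[0,0,0,0,0,0],[0,0,0,0,0,0]]
  ]
}}

```text
time_s: 7.28
position: [0.4881, -0.2553, 0.309]
tcp_rot: [[0.984, -0.004, -0.176], [-0.003, -1.0, 0.002], [-0.176, -0.001, -0.984]]
force: [0.8, 0.5, -1.7]
opening: 0.69
grasp_force: 30.0
```

Run:
```python
from fit import *
np.set_printoptions(precision=4,suppress=True)
s=log(); print(s['time_s'],s['joint_positions'],s['position'],s['force'],s['moment'],s['opening']*.087,s['grasp_force'])
```

```text
7.2833 [-36.1256  24.1867  81.8053  -5.912   82.324   55.2997] [ 0.4881 -0.2553  0.309 ] [ 0.8273  0.4645 -1.7414] [-0.0094 -0.0292 -0.0161] 0.060016454939222856 30.009530317111057
```

Request:
{"name": "play_rows", "arguments": {
  "motion": [
    [[0.002,-0.02,0,-0.7,0,-4],[0.004,-0.04,0,-1.4,0,-8],[0.006,-0.06,0,-2.1,0,-12],[0.008,-0.08,0,-2.8,0,-16],[0.01,-0.1,0,-3.5,0,-20],[0.012,-0.12,0,-4.2,0,-24],[0.014,-0.14,0,-4.9,0,-28],[0.015,-0.16,0,-5.6,0,-32]]
  ]
}}

```text
time_s: 7.95
position: [0.5031, -0.0946, 0.305]
tcp_rot: [[0.83, 0.537, -0.152], [0.529, -0.844, -0.091], [-0.177, -0.005, -0.984]]
force: [0.5, -0.1, -2.5]
opening: 0.686
grasp_force: 30.0
```

Request:
{"name": "play_rows", "arguments": {
  "motion": [
    [[0.012,-0.016,-0.002,-0.7,0,-4],[0.024,-0.032,-0.004,-1.4,0,-8],[0.036,-0.048,-0.006,-2.1,0,-12],[0.047,-0.064,-0.008,-2.8,0,-16],[0.058,-0.08,-0.01,-3.5,0,-20],[0.07,-0.096,-0.012,-4.2,0,-24],[0.082,-0.112,-0.013,-4.9,0,-28],[0.094,-0.128,-0.014,-5.6,0,-32]]
  ]
}}

```text
time_s: 8.62
position: [0.5149, 0.0639, 0.3025]
tcp_rot: [[0.416, 0.906, -0.08], [0.892, -0.423, -0.157], [-0.176, -0.006, -0.984]]
force: [-0.9, -0.2, -2.6]
opening: 0.686
grasp_force: 30.0
```

Request:
{"name": "play_rows", "arguments": {
  "motion": [
    [[0.018,-0.007,-0.003,-0.7,0,-4],[0.036,-0.014,-0.006,-1.4,0,-8],[0.054,-0.021,-0.009,-2.1,0,-12],[0.072,-0.028,-0.012,-2.8,0,-16],[0.09,-0.035,-0.015,-3.5,0,-20],[0.108,-0.042,-0.018,-4.2,0,-24],[0.125,-0.05,-0.02,-4.9,0,-28],[0.143,-0.058,-0.023,-5.6,0,-32]]
  ]
}}

```text
time_s: 9.28
position: [0.524, 0.219, 0.2999]
tcp_rot: [[-0.129, 0.992, 0.015], [0.976, 0.129, -0.174], [-0.174, -0.008, -0.985]]
force: [-0.8, 0.6, -1.3]
opening: 0.687
grasp_force: 30.0
```

```bash
cat > plan.py <<'E'
from fit import *
np.set_printoptions(precision=4,suppress=True)
TH=97; B=np.array([.573,.204]); Rb=rz(7.1)
def bw(x,y,z): return np.r_[B,0]+Rb@[x,y,z]
def tinpose(): # tin in bin frame from tool
    p,R=now(); T=tool(0,0,0,-1,cen=[0,0,0],g=G); Rt=R@T[1].T; c=p-Rt@T[0]
    sl=c+Rt@[-.055,0,0]
    f=lambda x:Rb.T@(x-np.r_[B,0])
    print('tin c',f(c),'slot',f(sl),'tip',np.degrees(np.arcsin(Rt[2,0])).round(1),'head',np.degrees(np.arctan2(Rt[1,0],Rt[0,0])).round(1))
E
python3 - <<'E'
from plan import *
s=log(); print(s['time_s'],s['joint_positions'],s['position'],s['force'])
tinpose()
b=cap('top'); a=cap('side')
im=np.hstack([cv2.resize(b['frame'][80:230,50:250],None,fx=2,fy=2),cv2.resize(a['frame'][140:360,60:300],None,fx=1.66,fy=1.364)])[:,:,::-1]
cv2.imwrite('pics/carry.png',im);print(im.shape)
segs([now(),tool(TH,-10,0,-1,slot=bw(-.045,-.045,.22),g=G)]+[tool(TH,x,0,-1,slot=bw(-.045,-.055,.21),g=G) for x in (10,40,70,90)])
E
```

```text
9.2833 [ 16.4347  23.7363  84.0912 -10.1993  74.4445  11.8965] [0.524  0.219  0.2999] [-0.8242  0.5604 -1.2809]
tin c [-0.0467  0.0097  0.2937] slot [-0.0464 -0.0445  0.3033] tip -10.0 head 97.5
(300, 798, 3)
[np.float64(0.0121), np.float64(0.0023), np.float64(0.0826), np.float64(-0.3), np.float64(-0.1), np.float64(0.5)] rows 2.0
[np.float64(-0.0148), np.float64(0.0), np.float64(-0.0102), np.float64(0.0), np.float64(20.0), np.float64(0.0)] rows 2.8
[np.float64(-0.0127), np.float64(0.0), np.float64(-0.0314), np.float64(-0.0), np.float64(30.0), np.float64(0.0)] rows 4.2
[np.float64(-0.0127), np.float64(-0.0), np.float64(-0.0314), np.float64(0.0), np.float64(30.0), np.float64(-0.0)] rows 4.2
[np.float64(-0.0067), np.float64(0.0), np.float64(-0.0217), np.float64(0.0), np.float64(20.0), np.float64(0.0)] rows 2.8
```

View pics/carry.png

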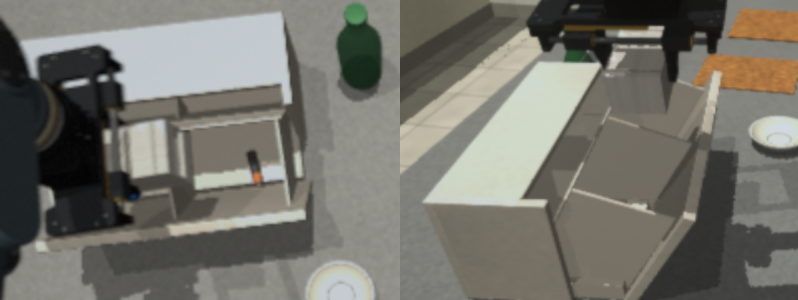

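Run:
```python
from plan import *
segs([now()]+[tool(TH,b,0,-1,slot=bw(-.047,y,z),g=G) for b,y,z in ((25,-.05,.25),(60,-.058,.22),(90,-.068,.205))])
q=np.array(bot.read_state()['joint_positions'])
for b,y,z in ((25,-.05,.25),(60,-.058,.22),(90,-.068,.205),(110,-.068,.21),(75,-.068,.21)):
    q,e=ik(*tool(TH,b,0,-1,slot=bw(-.047,y,z),g=G),q);print(q,e)
```

```text
[np.float64(-0.0143), np.float64(-0.0002), np.float64(0.0181), np.float64(-0.5), np.float64(34.9), np.float64(0.4)] rows 4.9
[np.float64(-0.0363), np.float64(0.0), np.float64(-0.012), np.float64(0.0), np.float64(35.0), np.float64(-0.0)] rows 4.9
[np.float64(-0.0307), np.float64(0.0), np.float64(-0.0326), np.float64(0.0), np.float64(30.0), np.float64(0.0)] rows 4.2
[ -3.0239  22.9426  92.1728  26.0378  71.4537 -19.8686] 4.381963126357438e-09
[-19.6227  33.8596  95.8725  50.7488  88.788  -46.5549] 2.7051974569009786e-09
[-26.7758  49.7089  94.6908  61.4616 108.8827 -59.243 ] 1.6164663359206589e-09
[-27.1288  59.8454  93.0064  68.0762 123.0183 -63.2267] 1.0058412462105869e-09
[-24.5294  41.608   95.5011  56.4382  98.8682 -54.0451] 1.8272670319717314e-09
```

Request:
{"name": "play_rows", "arguments": {
  "motion": [
    [[-0.003,0,0.004,0,7,0],[-0.006,0,0.007,0,14,0],[-0.009,0,0.011,0,21,0],[-0.012,0,0.015,0,28,0],[-0.014,0,0.018,0,35,0]]
  ]
}}

```text
time_s: 9.8
position: [0.5272, 0.2007, 0.2868]
tcp_rot: [[-0.112, 0.992, -0.056], [0.897, 0.125, 0.424], [0.427, -0.003, -0.904]]
force: [-0.6, -0.4, -3.1]
opening: 0.684
grasp_force: 30.0
```

Request:
{"name": "play_rows", "arguments": {
  "motion": [
    [[-0.007,0,-0.002,0,7,0],[-0.015,0,-0.005,0,14,0],[-0.022,0,-0.007,0,21,0],[-0.029,0,-0.009,0,28,0],[-0.036,0,-0.012,0,35,0]]
  ]
}}

```text
time_s: 10.22
position: [0.5323, 0.1625, 0.2823]
tcp_rot: [[-0.058, 0.992, -0.109], [0.492, 0.123, 0.862], [0.869, -0.003, -0.496]]
force: [0.3, 0.2, -2.8]
opening: 0.688
grasp_force: 30.0
```

Request:
{"name": "play_rows", "arguments": {
  "motion": [
    [[-0.006,0,-0.006,0,6,0],[-0.012,0,-0.013,0,12,0],[-0.018,0,-0.02,0,18,0],[-0.025,0,-0.026,0,24,0],[-0.031,0,-0.033,0,30,0],[-0.031,0,-0.033,0,30,0],[-0.031,0,-0.033,0,30,0],[-0.031,0,-0.033,0,30,0]]
  ]
}}

```text
time_s: 10.88
position: [0.5379, 0.1209, 0.273]
tcp_rot: [[0.002, 0.992, -0.126], [0.001, 0.126, 0.992], [1.0, -0.002, -0.001]]
force: [0.2, 0.3, -1.4]
opening: 0.686
grasp_force: 30.0
```

```bash
cat > chk.py <<'E'
from plan import *
import sys
s=log(); print(s['time_s'],s['joint_positions'],s['force'],s['opening'],s['grasp_force']); tinpose()
F=[]
for i in range(6):
    imaging.capture('top'); F.append(bot.read_state()['force'])
print('mean force',np.mean(F,0),np.std(F,0))
print([ (round(r['confidence'],2),np.array(r['at']).round(3)) for r in finder.recognise('top','battery1')], [ (round(r['confidence'],2),np.array(r['at']).round(3)) for r in (finder.recognise('side','battery1') if imaging.capture('side') else [])])
b=cap('top');a=cap('side')
im=np.hstack([cv2.resize(b['frame'][100:220,60:220],None,fx=2.5,fy=2.5),cv2.resize(a['frame'][140:360,60:300],None,fx=1.66,fy=1.364)])[:,:,::-1]
cv2.imwrite('pics/'+sys.argv[1],im)
E
python3 chk.py c1.png
```

```text
10.8833 [-26.7599  49.4577  94.1798  61.4546 109.3053 -58.4799] [ 0.1712  0.3247 -1.4405] 0.685709410814094 30.010243094729958
tin c [-0.0451 -0.0701  0.263 ] slot [-0.0452 -0.0702  0.208 ] tip 89.9 head 33.8
mean force [ 0.17   -0.1273 -1.634 ] [0.6738 0.4604 0.2697]
[] [(0.74, array([0.607, 0.321, 0.132]))]
```

View pics/c1.png

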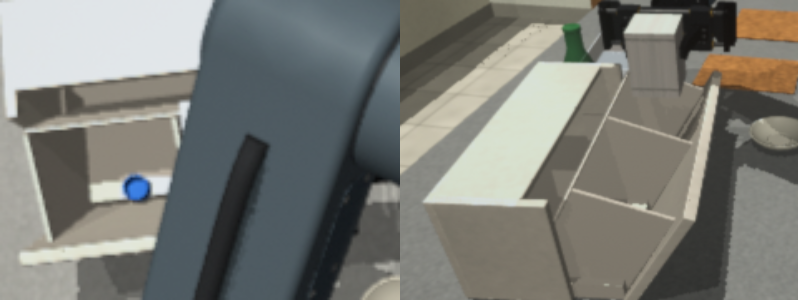

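Request:
{"name": "play_rows", "arguments": {
  "motion": [
    [[-0.015,0,0,0,0,0],[-0.015,0,0.015,0,0,0],[-0.015,0,-0.015,0,0,0],[-0.015,0,0.015,0,0,0],[-0.015,0,-0.015,0,0,0],[-0.015,0,0.015,0,0,0],[-0.015,0,-0.015,0,0,0],[-0.015,0,0,0,0,0]]
  ]
}}

```text
time_s: 12.1
position: [0.5401, 0.1184, 0.2585]
tcp_rot: [[-0.002, 0.992, -0.123], [0.0, 0.123, 0.992], [1.0, 0.002, -0.001]]
force: [0.8, -0.1, -1.4]
opening: 0.687
grasp_force: 30.0
```

Request:
{"name": "play_rows", "arguments": {
  "motion": [
    [[0,0,0.018,0,5,0],[0,0,-0.018,0,-2,0],[0,0,0.018,0,5,0],[0,0,-0.018,0,-2,0],[0,0,0.018,0,5,0],[0,0,-0.018,0,-2,0],[0,0,0,0,0,0],[0,0,0,0,0,0]]
  ]
}}

```text
time_s: 12.77
position: [0.5375, 0.1227, 0.2567]
tcp_rot: [[0.006, 0.992, -0.128], [-0.004, 0.128, 0.992], [1.0, -0.006, 0.005]]
force: [-1.1, -0.3, -1.9]
opening: 0.687
grasp_force: 30.0
```

```bash
cat > wt.py <<'E'
from plan import *
import sys
n=int(sys.argv[1]); F=[];M=[]
for i in range(n):
    imaging.capture('side'); s=bot.read_state(); F.append(s['force']);M.append(s['moment'])
s=bot.read_state(); print(s['time_s'],s['opening'],s['grasp_force']); tinpose()
print('F',np.mean(F,0),'se',np.std(F,0)/n**.5,'M',np.mean(M,0),np.std(M,0)/n**.5)
E
python3 wt.py 16
```

```text
13.5667 0.6847037233724853 30.023896044313005
tin c [-0.0449 -0.0703  0.2483] slot [-0.0449 -0.0703  0.1933] tip 89.9 head -28.3
F [-0.066  -0.2578 -1.3773] se [0.1084 0.0737 0.1315] M [-0.8464 -0.0597 -0.002 ] [0.0066 0.0083 0.0071]
```

Request:
{"name": "play_rows", "arguments": {
  "motion": [
    [[0,0,0.018,0,6,0],[0,0,-0.018,0,-1,0],[0,0,0.018,0,6,0],[0,0,-0.018,0,-1,0],[0,0,0.018,0,6,0],[0,0,-0.018,0,-1,0],[0,0,0.018,0,6,0],[0,0,-0.018,0,-1,0]]
  ]
}}

```text
time_s: 14.23
position: [0.5349, 0.1138, 0.2431]
tcp_rot: [[0.037, 0.99, -0.14], [0.002, 0.14, 0.99], [0.999, -0.036, 0.003]]
force: [-1.8, 3.1, -4.4]
opening: 0.69
grasp_force: 30.0
```

Request:
{"name": "play_rows", "arguments": {
  "motion": [
    [[0,0,0.018,0,1,0],[0,0,0.036,0,-6,0],[0,0,0,0,1,0],[0,0,0.036,0,-6,0],[0,0,0,0,1,0],[0,0,0.018,0,1,0],[0,0,0.018,0,1,0],[0,0,0.018,0,1,0]]
  ]
}}

```text
time_s: 14.9
position: [0.5378, 0.1211, 0.2575]
tcp_rot: [[0.003, 0.992, -0.127], [-0.002, 0.127, 0.992], [1.0, -0.003, 0.002]]
force: [1.2, -0.1, -0.9]
opening: 0.689
grasp_force: 30.0
```

```bash
python3 wt.py 6
```

```text
15.2 0.6903737660969342 30.02405126537269
tin c [-0.0447 -0.0706  0.2492] slot [-0.0446 -0.0707  0.1942] tip 89.9 head 151.8
F [-0.123   0.047  -1.3435] se [0.2282 0.2422 0.2358] M [-0.8415 -0.0384  0.0228] [0.014  0.0106 0.0161]
```

Request:
{"name": "play_rows", "arguments": {
  "motion": [
    [[0,0,0,0,7,0],[0,0,0,0,14,0],[0,0,0.02,0,14,0],[0,0,-0.02,0,14,0],[0,0,0.02,0,14,0],[0,0,-0.02,0,14,0],[0,0,0.02,0,14,0],[0,0,0,0,7,0]]
  ]
}}

```text
time_s: 15.87
position: [0.535, 0.1267, 0.2548]
tcp_rot: [[0.028, 0.991, -0.131], [-0.121, 0.133, 0.984], [0.992, -0.012, 0.124]]
force: [-1.0, 2.2, -1.5]
opening: 0.688
grasp_force: 30.0
```

Request:
{"name": "play_rows", "arguments": {
  "motion": [
    [[0,0,0,0,-7,0],[0,0,0,0,-14,0],[0,0,0,0,-21,0],[0,0,0.02,0,-21,0],[0,0,-0.02,0,-21,0],[0,0,0.02,0,-21,0],[0,0,-0.02,0,-21,0],[0,0,0.02,0,-21,0]]
  ]
}}

```text
time_s: 16.53
position: [0.5419, 0.128, 0.2591]
tcp_rot: [[-0.032, 0.994, -0.103], [0.247, 0.108, 0.963], [0.968, 0.006, -0.249]]
force: [3.8, -1.1, -1.1]
opening: 0.694
grasp_force: 30.0
```

Run:
```python
from plan import *
print(bot.read_state()['time_s']);tinpose()
segs([now(),tool(TH,90,0,-1,slot=bw(-.0447,-.0706,.194),g=G)])
```

```text
16.5333
tin c [-0.0402 -0.0664  0.2474] slot [-0.0401 -0.0801  0.1942] tip 75.6 head 97.5
[np.float64(-0.0019), np.float64(-0.0043), np.float64(-0.0068), np.float64(0.9), np.float64(14.4), np.float64(0.2)] rows 2.0
```

Request:
{"name": "play_rows", "arguments": {
  "motion": [
    [[-0.002,-0.004,-0.007,0,7,0],[-0.002,-0.004,-0.007,0,14,0],[-0.002,-0.004,-0.007,0,14,0],[-0.002,-0.004,-0.007,0,14,0],[-0.002,-0.004,-0.007,0,14,0],[-0.002,-0.004,-0.007,0,14,0]]
  ]
}}

```text
time_s: 17.03
position: [0.5328, 0.1328, 0.2614]
tcp_rot: [[-0.002, 0.992, -0.127], [0.002, 0.127, 0.992], [1.0, 0.002, -0.002]]
force: [0.0, -0.6, -0.8]
opening: 0.688
grasp_force: 30.0
```

```bash
python3 wt.py 10
python3 - <<'E'
from plan import *
print(bot.read_state()['joint_positions'])
segs([now()]+[tool(TH,b,0,-1,slot=bw(-.047,y,z),g=G) for b,y,z in ((60,-.058,.23),(25,-.05,.27),(-10,-.04,.32))])
E
```

```text
17.5333 0.6927553610841107 30.023762786568113
tin c [-0.0489 -0.0576  0.2503] slot [-0.0489 -0.0576  0.1953] tip 90.0 head -23.2
F [-0.3239  0.2462 -1.3141] se [0.1909 0.1185 0.1491] M [-0.8561 -0.0625  0.0014] [0.0089 0.0107 0.0093]
[-25.9391  50.4745  95.4102  61.5745 107.9013 -60.4044]
[np.float64(0.03), np.float64(0.002), np.float64(0.0332), np.float64(-0.3), np.float64(-30.0), np.float64(0.0)] rows 4.2
[np.float64(0.0315), np.float64(-0.0), np.float64(0.0257), np.float64(-0.0), np.float64(-35.0), np.float64(0.0)] rows 4.9
[np.float64(0.023), np.float64(-0.0), np.float64(-0.0024), np.float64(0.0), np.float64(-35.0), np.float64(-0.0)] rows 4.9
```

Request:
{"name": "play_rows", "arguments": {
  "motion": [
    [[0.006,0,0.007,0,-6,0],[0.012,0,0.014,0,-12,0],[0.018,0,0.02,0,-18,0],[0.024,0,0.027,0,-24,0],[0.03,0,0.033,0,-30,0]]
  ]
}}

```text
time_s: 17.95
position: [0.5284, 0.1652, 0.2904]
tcp_rot: [[-0.062, 0.992, -0.109], [0.499, 0.125, 0.857], [0.864, -0.001, -0.503]]
force: [0.6, -0.1, -2.4]
opening: 0.691
grasp_force: 30.0
```

Request:
{"name": "play_rows", "arguments": {
  "motion": [
    [[0.006,0,0.005,0,-7,0],[0.012,0,0.01,0,-14,0],[0.019,0,0.015,0,-21,0],[0.025,0,0.02,0,-28,0],[0.031,0,0.026,0,-35,0]]
  ]
}}

```text
time_s: 18.37
position: [0.5234, 0.203, 0.3052]
tcp_rot: [[-0.114, 0.992, -0.052], [0.901, 0.125, 0.415], [0.418, 0.0, -0.908]]
force: [0.0, 0.7, -2.0]
opening: 0.688
grasp_force: 30.0
```

Request:
{"name": "play_rows", "arguments": {
  "motion": [
    [[0.005,0,0,0,-7,0],[0.01,0,0,0,-14,0],[0.015,0,0,0,-21,0],[0.019,0,0,0,-28,0],[0.023,0,-0.002,0,-35,0],[0.023,0,-0.002,0,-35,0]]
  ]
}}

```text
time_s: 18.87
position: [0.5193, 0.2272, 0.3155]
tcp_rot: [[-0.13, 0.991, 0.021], [0.976, 0.132, -0.173], [-0.174, -0.002, -0.985]]
force: [0.6, 0.9, -2.6]
opening: 0.687
grasp_force: 30.0
```

Run:
```python
from plan import *
s=log(); print(s['time_s'],s['joint_positions'],s['force'],s['moment'],s['opening']);tinpose()
b=cap('top')
cv2.imwrite('pics/c2.png',cv2.resize(b['frame'][110:220,80:220,::-1],None,fx=5,fy=5,interpolation=cv2.INTER_CUBIC))
for k in ('battery1','old_battery'):
    print(k,[(round(r['confidence'],2),np.array(r['at']).round(3),proj(b,r['at']).round()) for r in finder.recognise('top',k)])
```

```text
18.8667 [ 17.3859  22.7323  83.1573 -10.1494  76.1765  12.4055] [ 0.5839  0.9474 -2.6441] [ 0.1236  0.0184 -0.0346] 0.6873491692965675
tin c [-0.0503  0.0184  0.3093] slot [-0.0498 -0.0357  0.3189] tip -10.0 head 97.6
battery1 [(0.57, array([0.577, 0.083, 0.042]), array([187., 163.])), (0.43, array([0.547, 0.192, 0.046]), array([149., 172.]))]
old_battery [(0.48, array([0.572, 0.117, 0.04 ]), array([176., 164.]))]
```

View pics/c2.png

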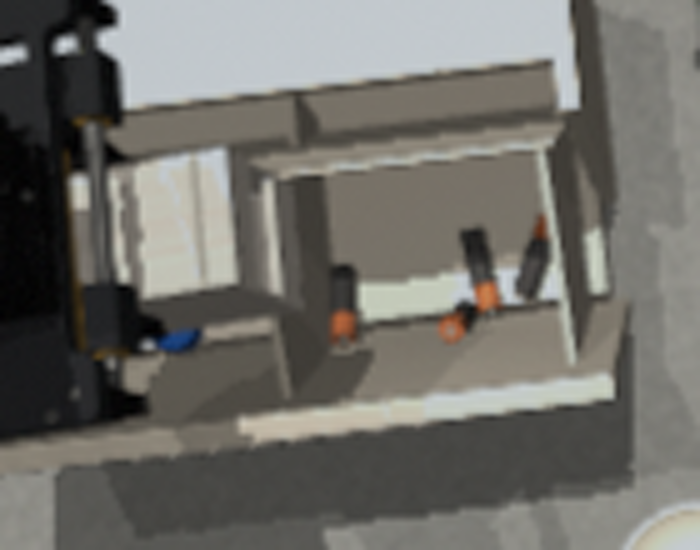

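The crop shows four batteries in the right compartment, at (343,305), (480,270), (455,325) and (533,255), so the tin is empty. The cap is still in the left one at (180,340). Next the tin goes back to the mat.

Run:
```python
from plan import *
b=cap('top')
s=bot.read_state(); q=np.array(s['joint_positions'])
m=np.array([.483,-.262,.0405])
p,R=now(); c0=p-(R@tool(0,0,0,-1,cen=[0,0,0],g=G)[1].T)@tool(0,0,0,-1,cen=[0,0,0],g=G)[0]
c1=m+[0,0,.26]; ps=[(p,R)]
for u in (.33,.67,1): ps.append(tool(97.5*(1-u),-10*(1-u),0,-1,cen=c0*(1-u)+c1*u,g=G))
ps.append(tool(0,0,0,-1,cen=m+[0,0,.05],g=G))
for x in ps: q,e=ik(*x,q); print(x[0],q.round(1),round(e,5))
segs(ps)
```

```text
[0.5206 0.2223 0.315 ] [ 16.8  22.7  83.3 -10.   76.1  12.2] 0.0
[0.5137 0.0649 0.3128] [-1.7 18.7 89.6 -6.4 74.3 24.9] 0.0
[ 0.5047 -0.1003  0.3107] [-22.2  18.   91.   -2.8  73.   36.5] 0.0
[ 0.493  -0.262   0.3085] [-39.5  20.7  86.8   0.   72.4  50.5] 0.0
[ 0.493  -0.262   0.0985] [-39.5  36.8  98.4  -0.   44.8  50.5] 0.0
[np.float64(-0.1526), np.float64(-0.0266), np.float64(0.0289), np.float64(4.4), np.float64(3.2), np.float64(31.6)] rows 4.5
[np.float64(-0.1525), np.float64(0.0608), np.float64(0.0201), np.float64(2.9), np.float64(3.3), np.float64(33.0)] rows 4.7
[np.float64(-0.0957), np.float64(0.1306), np.float64(0.0077), np.float64(0.9), np.float64(3.2), np.float64(32.2)] rows 4.5
[np.float64(0.0), np.float64(0.0), np.float64(0.21), np.float64(0.0), np.float64(0.0), np.float64(0.0)] rows 5.0
```

Request:
{"name": "play_rows", "arguments": {
  "motion": [
    [[-0.025,-0.004,0.005,0.7,0.5,5.3],[-0.051,-0.009,0.01,1.5,1,10.5],[-0.076,-0.013,0.014,2.2,1.6,15.8],[-0.102,-0.018,0.019,2.9,2.1,21],[-0.127,-0.022,0.024,3.7,2.7,26.3],[-0.153,-0.027,0.029,4.4,3.2,31.6]]
  ]
}}

```text
time_s: 19.57
position: [0.5136, 0.0623, 0.3134]
tcp_rot: [[0.422, 0.906, -0.047], [0.899, -0.424, -0.104], [-0.114, 0.002, -0.993]]
force: [0.1, 0.3, -0.7]
opening: 0.69
grasp_force: 30.0
```

Request:
{"name": "play_rows", "arguments": {
  "motion": [
    [[-0.025,0.01,0.003,0.5,0.5,5.5],[-0.051,0.02,0.007,1,1.1,11],[-0.076,0.03,0.01,1.5,1.6,16.5],[-0.102,0.041,0.013,2,2.2,22],[-0.127,0.051,0.017,2.4,2.7,27.5],[-0.153,0.061,0.02,2.9,3.3,33]]
  ]
}}

```text
time_s: 20.07
position: [0.5039, -0.1033, 0.3113]
tcp_rot: [[0.849, 0.526, -0.046], [0.525, -0.85, -0.029], [-0.054, 0.0, -0.999]]
force: [-0.1, -0.0, -1.4]
opening: 0.685
grasp_force: 30.0
```

Request:
{"name": "play_rows", "arguments": {
  "motion": [
    [[-0.016,0.022,0.001,0.1,0.5,5.4],[-0.032,0.044,0.003,0.3,1,10.7],[-0.048,0.065,0.004,0.5,1.6,16.1],[-0.064,0.087,0.005,0.6,2.1,21.5],[-0.08,0.109,0.006,0.7,2.7,26.8],[-0.096,0.131,0.008,0.9,3.2,32.2],[-0.096,0.131,0.008,0.9,3.2,32.2]]
  ]
}}

```text
time_s: 20.65
position: [0.4919, -0.2696, 0.3089]
tcp_rot: [[1.0, -0.011, 0.004], [-0.011, -1.0, -0.004], [0.004, 0.004, -1.0]]
force: [1.2, -0.3, -1.8]
opening: 0.689
grasp_force: 30.0
```

Request:
{"name": "play_rows", "arguments": {
  "motion": [
    [[0,0,0.035,0,0,0],[0,0,0.075,0,0,0],[0,0,0.115,0,0,0],[0,0,0.15,0,0,0],[0,0,0.18,0,0,0],[0,0,0.2,0,0,0],[0,0,0.2,0,0,0]]
  ]
}}

```text
time_s: 21.23
position: [0.4903, -0.2616, 0.1048]
tcp_rot: [[1.0, -0.002, -0.005], [-0.002, -1.0, 0.007], [-0.005, -0.007, -1.0]]
force: [-0.3, -0.2, -1.3]
opening: 0.691
grasp_force: 30.0
```

Run:
```python
from plan import *
s=log(); print(s['time_s'],s['position'],s['force'])
a=cap('side'); b=cap('top')
z=lambda c,x0,y0,x1,y1,k:cv2.resize(c['frame'][y0:y1,x0:x1,::-1],None,fx=k,fy=k,interpolation=cv2.INTER_CUBIC)
cv2.imwrite('pics/c3.png',z(a,220,110,330,220,5))
segs([now(),tool(0,0,0,-1,cen=[.483,-.262,.0405],g=G)])
```

```text
21.2333 [ 0.4903 -0.2616  0.1048] [-0.2682 -0.2316 -1.2687]
[np.float64(-0.0003), np.float64(-0.0014), np.float64(0.0604), np.float64(-0.0), np.float64(-0.1), np.float64(-0.1)] rows 1.4
```

View pics/c3.png

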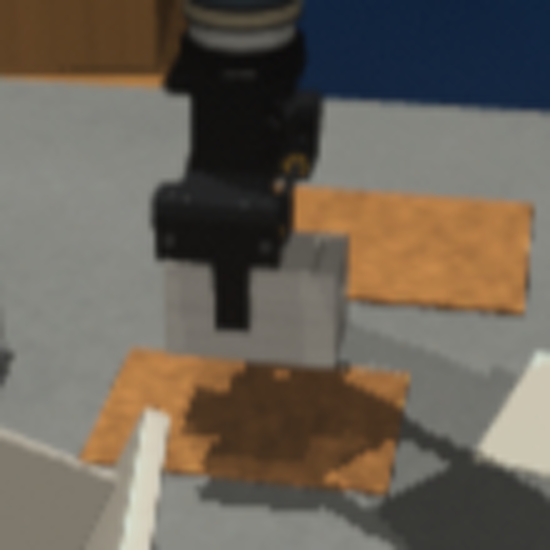

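The tin hangs level over the cork mat (tin at (255,305), mat at (245,420) in the crop). Now lowering it.

Request:
{"name": "play_rows", "arguments": {
  "motion": [
    [[0,0,0.02,0,0,0],[0,0,0.035,0,0,0],[0,0,0.045,0,0,0],[0,0,0.05,0,0,0],[0,0,0.054,0,0,0],[0,0,0.057,0,0,0],[0,0,0.057,0,0,0],[0,0,0.057,0,0,0]]
  ]
}}

```text
time_s: 22.0
position: [0.4945, -0.2631, 0.0526]
tcp_rot: [[1.0, 0.0, 0.003], [0.0, -1.0, -0.001], [0.003, 0.001, -1.0]]
force: [-1.1, 0.3, -1.6]
opening: 0.689
grasp_force: 30.0
```

Request:
{"name": "play_rows", "arguments": {
  "motion": [
    [[0,0,0.002,0,0,0],[0,0,0.003,0,0,0],[0,0,0.003,0,0,0],[0,0,0.003,0,0,0]]
  ]
}}

```text
time_s: 22.33
position: [0.4942, -0.2629, 0.0492]
tcp_rot: [[1.0, 0.0, 0.003], [0.0, -1.0, -0.001], [0.003, 0.001, -1.0]]
force: [-0.2, 0.7, -1.5]
opening: 0.685
grasp_force: 30.0
```

```bash
python3 wt.py 4; python3 -c "
from h import *
s=bot.read_state();print(s['position'],s['force'])"
```

```text
22.5333 0.6864486396847681 30.02334321037779
tin c [-0.1457 -0.4524  0.0411] slot [-0.2003 -0.4456  0.0409] tip 0.2 head 0.0
F [-0.2441  0.1485 -1.3522] se [0.1743 0.1754 0.1519] M [-0.0523  0.1508 -0.0126] [0.0157 0.0075 0.014 ]
[ 0.49426693 -0.26290341  0.04911924] [-0.0649671   0.59287355 -1.53668095]
```

Request:
{"name": "play_rows", "arguments": {
  "motion": [
    [[0,0,0.001,0,0,0],[0,0,0.002,0,0,0],[0,0,0.003,0,0,0],[0,0,0.003,0,0,0]]
  ]
}}

```text
time_s: 22.87
position: [0.4943, -0.2629, 0.0465]
tcp_rot: [[1.0, 0.0, 0.003], [0.0, -1.0, -0.001], [0.003, 0.001, -1.0]]
force: [-0.5, 0.7, 2.0]
opening: 0.691
grasp_force: 30.0
```

Contact with the mat (force +2 N). Release and withdraw.

Request:
{"name": "play_rows", "arguments": {
  "motion": [
    [[0,0,0,0,0,0],[0,0,0,0,0,0],[0,0,0,0,0,0],[0,0,0,0,0,0],[0,0,0,0,0,0],[0,0,0,0,0,0]]
  ],
  "fingers": 0.087
}}

```text
time_s: 23.37
position: [0.4942, -0.2629, 0.046]
tcp_rot: [[1.0, 0.0, 0.003], [0.0, -1.0, -0.001], [0.003, 0.001, -1.0]]
force: [-0.1, 0.5, -0.8]
opening: 0.985
grasp_force: 0.0
```

Request:
{"name": "play_rows", "arguments": {
  "motion": [
    [[0,0,-0.01,0,0,0],[0,0,-0.03,0,0,0],[0,0,-0.06,0,0,0],[0,0,-0.1,0,0,0],[0,0,-0.14,0,0,0],[0,0,-0.18,0,0,0],[0,0,-0.22,0,0,0],[0,0,-0.25,0,0,0]]
  ]
}}

```text
time_s: 24.03
position: [0.4939, -0.2629, 0.3007]
tcp_rot: [[1.0, 0.0, 0.007], [0.0, -1.0, -0.004], [0.007, 0.004, -1.0]]
force: [1.3, -0.0, -0.5]
opening: 1.0
grasp_force: 0.0
```

Request:
{"name": "play_rows", "arguments": {
  "motion": [
    [[-0.02,-0.04,0,0,0,0],[-0.04,-0.08,0,0,0,0],[-0.05,-0.12,0,0,0,0],[-0.06,-0.16,0,0,0,0],[-0.07,-0.2,0,0,0,0],[-0.07,-0.2,0,0,0,0]]
  ]
}}

```text
time_s: 24.53
position: [0.4192, -0.0567, 0.2959]
tcp_rot: [[1.0, 0.005, -0.001], [0.005, -1.0, 0.003], [-0.001, -0.003, -1.0]]
force: [-0.7, -1.0, -0.3]
opening: 0.999
grasp_force: 0.0
```

Run:
```python
from plan import *
s=bot.read_state();print(s['time_s'],s['position'],s['force'],s['opening'])
a=cap('side');b=cap('top')
cv2.imwrite('pics/c4.png',np.hstack([b['frame'][70:270,50:350],a['frame'][140:340,60:320]])[:,:,::-1])
for n,k,zz in (('top','tin',.07),('top','mat',.004)):
    for o in finder.outline_of(n,k)[:1]:
        cs=max(cv2.findContours(o['pixels'].astype(np.uint8),0,2)[0],key=cv2.contourArea)
        print(k,cv2.minAreaRect(np.array([atz(b,p[0],zz)[:2] for p in cs],np.float32)))
```

```text
24.5333 [ 0.4192 -0.0567  0.2959] [-0.7258 -0.9519 -0.2945] 0.999013139144795
tin ((0.47950929403305054, -0.2581114172935486), (0.07052066177129745, 0.12026777863502502), 89.1557388305664)
mat ((0.4378201961517334, -0.5372930765151978), (0.2576698958873749, 0.19549021124839783), 0.0050479937344789505)
```

View pics/c4.png

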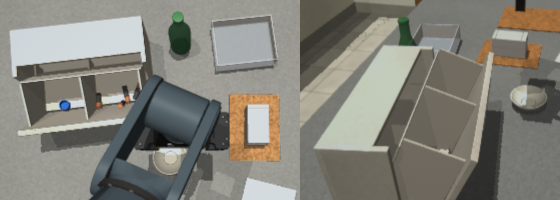

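The tin lies flat at (258,124), in the middle of the small cork mat at (255,127). The batteries are in the right compartment near (120,98), the cap is in the left at (65,105), and the bystanders have not moved. I'm handing in.

```bash
python3 -c "
from rig import bot
print(bot.hand_in())"
```

```text
the job is handed in; nothing more can be done
None
```

I handed the job in at about 24.5 s on the robot's clock, and the interface gave no verdict: all three batteries are with the old one in the right compartment, the cap is alone in the left, the tin lies on its side within about 10 mm of the cork mat's middle, and the bottle, lunch box and dish show no movement in the last picture.

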